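Close the bench mill: feel the lid into its bayonet and twist it tight

TASK

Close the bench mill: fetch its round lid, set it on the open steel collar on top of the mill and turn it under light pressure until its three lugs drop into the collar's slots. Then press it down against the sprung seal and twist it clockwise (seen from above) until the ramps have pulled it fully home and tight, and let go. Go by feel and do not force it, and leave the other things on the bench where they are.

Things in the scene. Friction and masses are not known exactly. Their poses are not given: they have to be found in the camera images.
- mill: The bench mill, fixed: white housing 150 x 180 mm, 75 mm high, with a sloping control panel that reaches 115 mm in front of the origin. Origin on the bench under the chamber's axis; x points from the panel to the back, z up. On top, coaxial, stands an open steel collar, 114 mm outside diameter, up to 115 mm above the bench.
- mill_mouth (a point): Centre of the collar's top face, axes as the mill's. The collar's inner flange (bore 89 mm) has 3 slots 120 degrees apart, 13 mm wide, open at the top. The collar is clamped at a clocking of its own that is not measured: one slot lies within 0.45 rad either way of the mill's +x (the slots show in a picture). Counter-clockwise of a slot is solid metal.
- mill_ramps (a point): Point on the axis 10 mm below mill_mouth. Clockwise (from above) of each slot the flange's underside is a cam ramp: at its mouth 3 to 5 mm, at its end 10 mm below the collar's top; the lid is drawn fully home when it has turned 43 degrees from the slots; then the flange runs level up to a solid stop at about 51 degrees.
- seal (a joint): Travel of the black seal ring on springs inside the collar, in m: 0 free (its top face 17 mm below the collar's top), grows as the lid presses it down, at most 0.0135. It pushes up with 2 N at first touch and 1.3 N more per mm, about 16 N with the lid fully home.
- lid: The mill's lid, about 0.26 kg, standing upright on the bench: an aluminium plug 84 mm in diameter, 30 mm high, its lowest 6 mm tapered to 77 mm. Origin: centre of its underside; x runs along the bar handle and through one lug, z up. Origin against mill_mouth: -10 mm with lugs on the collar's top, -17 mm dropped in the slots and left alone, -28 mm fully home.
- lid_lugs (a point): Point on the lid's axis 14 mm above its underside, at mid height of its three square steel lugs: 9 mm wide, 8 mm high, reaching out to 50 mm from the axis, 120 degrees apart, one along the lid's +x. From the slots the lid must be pressed down at least 4 mm more, against the springs, for the lugs to enter the ramps.
- lid_grip (a point): Centre of the bar handle on top of the lid, 46 mm above its underside: black, 68 mm long along the lid's x, 16 mm thick along its y, 31 mm high. The same lid fits in three ways, 120 degrees apart. Turning it along the ramps takes up to 0.5 N m; more than that is the stop.
- tube_block: bystander: dark blue four-way tube rack, 84 x 58 x 84 mm, empty; origin at the centre of its underside
- timer: bystander: white bench timer, 59 x 70 x 29 mm; origin at the centre of its underside
- sample_tube: bystander: standing 50 ml tube with a blue cap, 36 mm wide, 112 mm high; origin at the centre of its underside

How it is judged:
By the outcome, as a careful person would: the job done as asked, in the order asked, and still so for the second after the job is handed in, with the robot touching nothing.
It also fails if it takes over 64 s, if anything falls off the work surface, if the arm or the gripper's body presses on something with over 40 N, if the wrist force passes 120 N, or if a joint passes its speed limit or range.

ROBOT

A 7-joint arm with a two-finger parallel gripper is mounted at the origin on a cart in front of the work surface, level with it; the furniture and walls round the work are solid. World frame = base frame: x ahead of the robot, y to its left, z up, the work surface at z = 0. Lengths are in m, angles in rad, forces in N, time in s.
With the tool pointing down it reaches from about 0.35 to 0.9 m from the base axis. Payload 8.1 kg.
Tool frame: the origin (TCP) lies at the very end of the fingers, on their centre line; the grasp point (between the pads) lies 19 mm behind it; z points along the fingers, y is the line along which they close (so a half turn about z gives the same grasp; the last joint's range is limited). The gripper opens to 92 mm and grips with 3 to 60 N. Pads are 19 mm wide; open, the fingers measure 130 mm over their backs; the gripper's body (75 mm by 190 mm) begins 47 mm behind the grasp point.
Start: joints at [1.089, 0.434, 0.025, 1.573, -0.012, 1.134, -0.075], TCP at [0.231, -0.581, 0.227] pointing down, gripper open.
Joint ranges: [-2.62, 2.62], [-0.44, 2.09], [-1.27, 1.32], [0.08, 2.57], [-1.32, 4.46], [0.12, 2], [-2.74, 2.74]. Speed limits (rad/s): [2.22, 2.22, 3.01, 3.01, 3.14, 3.14, 3.14].

INTERFACE

Orientations are given as a rotation vector (axis times angle).
In Python, from cell import readout, cams, job gives the robot as it stands.
- The arm moves only by the tool drive_tool, never from a script. Its argument "commands" is a list of rows, each a list of 3 entries, a list of its own where there are three numbers: the turn, a rotation vector about the tool's x, y, z in rad, then the shift along the tool's x, y, z in cm, then the gripper's target within -1 to 1 (fully open at 1, half-way at 0, shut at -1). A call has 1 to 20 rows; each row is the pose to reach, as a shift and turn from the pose commanded when the call began, along the tool's axes at that moment; what a row does not reach only later rows make up. A row lasts 1/12 s, in which the tool goes at most 41.7 mm and 7.16 degrees, less where a joint would pass 70% of its speed; a pose out of reach is approached as far as the arm can. A call with a gripper value outside its range is refused whole. The fingers move at their own pace and stop on an object; "newtons" is the grip in N (left out, the last holds). Time passes only in rows, so rows that repeat a pose let the fingers close. It gives the time, the measured TCP pose, the force, the opening and the grip force at its end, in the units of the state.
- readout.observe(): the state, without advancing time (a new reading comes with each control period).
- cams.get_image(name): name is "scene" or "top" or "wrist"; returns the picture (480x640x3 uint8, blue, green, red); there is no depth.
- cams.camera_info(name): a dict with "camera_matrix" (3x3 intrinsics, pixels), "k1" (the pictures are not rectified: a ray, as slopes to the right and down, at radius r is drawn at 1 + k1 r^2 times it, then the intrinsics apply), "R" (3x3) and "t" (3): a world point X has camera coordinates R X + t. Camera axes: x right, y down, z forward; pixel columns grow to the right and rows downward; lengths in m; the calibration is good to about 2 mm. A picture is of the moment at which its call begins: read the wrist's pose just before it. camera_info takes no time and is no camera call; for the wrist camera it gives the pose at the moment of the call.
- job.sign_off(): hands the job in; it is judged then, once.
The state is a dict: "clock": time; "joints": joint angles; "dq": joint speeds; "joint_efforts": joint torques, N m; "position": TCP position; "ee_rot": TCP orientation; "force": force on the tool from outside, world axes, zero at the start; "ft_torque": the same for the moment, N m; "width": opening from 0.0 (shut) to 1.0 (fully open); "gripper_force": force on a finger pad.
Only numpy, scipy, OpenCV 4.12 (cv2) and the standard library are available. Lean on these libraries where they do the work, as an engineer would, in place of code of your own. Each camera call takes 0.05 s, during which the arm holds its last target. There are 200 camera calls.

## Working session

There is one attempt and no reset: what is moved stays moved. The work goes in short steps, Python scripts to look and compute and a tool call to move; the robot and the scene stay as the last step left them, time stands still between calls to the robot, and variables do not carry over. Pictures are saved under pics/ and viewed, at most 10 in all, crops included, and the job is handed in when it is done.

Besides the shell and the picture viewer there is one more tool, called after "Request:" in YAML: its name, and indented under it one key for each argument. drive_tool: Moves the arm, as the interface text tells. Its arguments: {"type":"object","properties":{"commands":{"type":"array"},"newtons":{"type":"number"}},"required":["commands"]}

```bash
mkdir -p pics; python3 - <<'E'
from cell import readout,cams
import cv2
s=readout.observe();print({k:s[k] for k in('clock','position','ee_rot','force','width')})
for n in('scene','top'):
    cv2.imwrite(f'pics/{n}0.png',cams.get_image(n));i=cams.camera_info(n);print(n,i)
E
```

```text
{'clock': 0.0, 'position': array([ 0.23088426, -0.58024639,  0.22596161]), 'ee_rot': array([-3.08396171e+00, -5.91079010e-01,  6.95059524e-04]), 'force': array([0.4119522 , 0.89043357, 0.23647027]), 'width': 1.0021353153217771}
scene {'camera_matrix': array([[433.20335687,   0.        , 310.57468969],
       [  0.        , 433.20335687, 248.66622776],
       [  0.        ,   0.        ,   1.        ]]), 'k1': -0.024653404500308763, 'R': array([[-0.88712809, -0.46131935, -0.01371863],
       [-0.26311801,  0.52995603, -0.80617338],
       [ 0.37917365, -0.71156943, -0.59152031]]), 't': array([0.46612364, 0.23260676, 0.83061333])}
top {'camera_matrix': array([[559.20628262,   0.        , 322.23505697],
       [  0.        , 559.20628262, 237.3933975 ],
       [  0.        ,   0.        ,   1.        ]]), 'k1': -0.03582411224105474, 'R': array([[-0.02006329, -0.99973778, -0.01103827],
       [-0.98322033,  0.02173162, -0.18112294],
       [ 0.18131533,  0.00721912, -0.98339851]]), 't': array([0.02213139, 0.51961047, 1.44569105])}
```

View pics/top0.png

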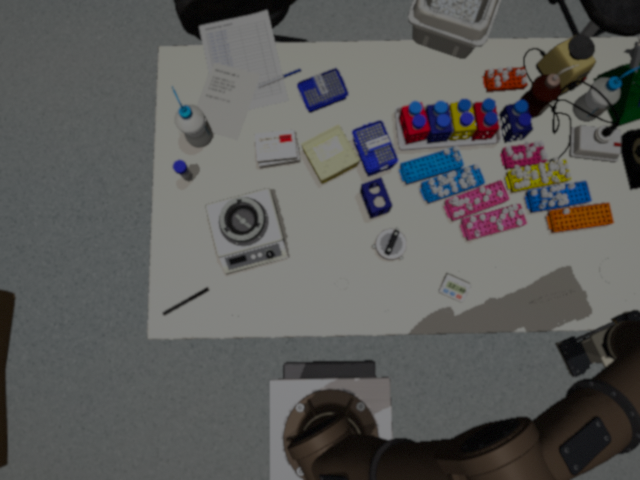

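View pics/scene0.png

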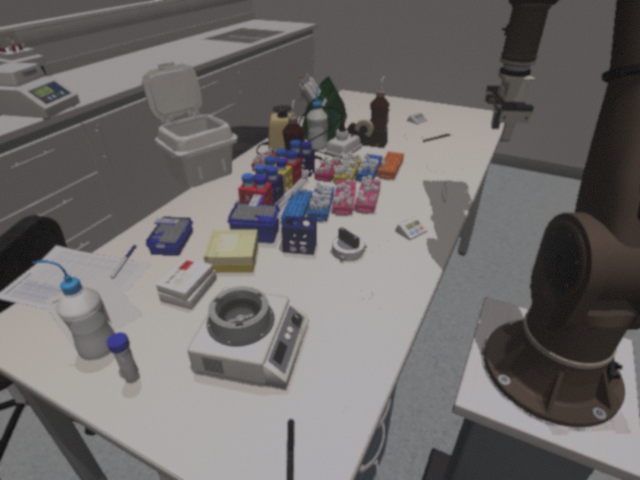

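The top view shows the collar centred near (243,218), the lid near (391,243) with its black handle, and the tube block at (376,197). The scene view shows the same collar at (240,315) and the lid at (348,243).

```bash
cat > h.py <<'E'
import numpy as np,cv2
def ray(i,uv):
    K=i['camera_matrix'];x=np.array([(uv[0]-K[0,2])/K[0,0],(uv[1]-K[1,2])/K[1,1]]);r=x.copy()
    for _ in range(8): r=x/(1+i['k1']*(r@r))
    R=np.array(i['R']);return -R.T@np.array(i['t']),R.T@np.array([r[0],r[1],1])
def plane(i,uv,z):
    o,d=ray(i,uv);return o+d*(z-o[2])/d[2]
def proj(i,X):
    c=np.array(i['R'])@np.array(X,float)+np.array(i['t']);x=c[:2]/c[2];x=x*(1+i['k1']*(x@x));K=i['camera_matrix'];return np.array([x[0]*K[0,0]+K[0,2],x[1]*K[1,1]+K[1,2]])
E
python3 - <<'E'
from h import *
from cell import cams
t=cv2.imread('pics/top0.png');i=cams.camera_info('top')
for n,uv,z in(('collar',(243,218),.115),('lidhandle',(391,243),.06),('block',(376,197),.08)):print(n,plane(i,uv,z))
g=cv2.cvtColor(t,cv2.COLOR_BGR2GRAY)
m=(g[225:262,374:408]<50).astype(np.uint8);n,l,st,c=cv2.connectedComponentsWithStats(m);print(st,c)
k=1+np.argmax(st[1:,4]);ys,xs=np.where(l==k);r=cv2.minAreaRect(np.c_[xs+374,ys+225].astype(np.float32));print(r)
p=cv2.boxPoints(r);P=[plane(i,q,.055) for q in p];print(np.round(P,4),np.mean(P,0))
a=cv2.resize(t[180:280,195:295],(400,400),interpolation=3);b=cv2.resize(t[210:280,355:425],(400,400),interpolation=3)
cv2.imwrite('pics/crop0.png',np.hstack([a,b]))
E
```

```text
collar [0.56270278 0.21327704 0.115     ]
lidhandle [ 0.49860652 -0.17016358  0.06      ]
block [ 0.61945877 -0.13342714  0.08      ]
[[   0    0   34   37 1170]
 [  13    9   10   14   75]
 [  11   24    5    5   13]] [[16.46239316 18.03504274]
 [17.70666667 15.94666667]
 [12.92307692 26.69230769]]
((391.8103332519531, 241.22413635253906), (5.385164737701416, 14.298541069030762), 21.801406860351562)
[[ 0.4894 -0.1588  0.055 ]
 [ 0.5248 -0.1744  0.055 ]
 [ 0.5191 -0.1874  0.055 ]
 [ 0.4837 -0.1718  0.055 ]] [ 0.50423008 -0.17311444  0.055     ]
```

View pics/crop0.png

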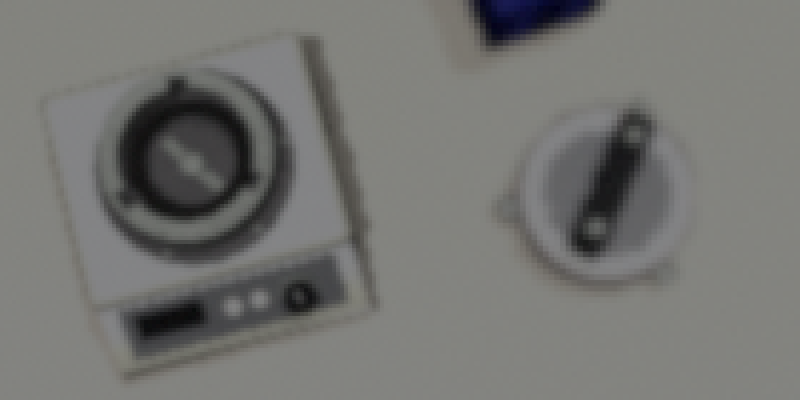

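Left crop: collar centred near (190,157), slots at (178,85), (125,198) and (252,178). Right crop: lid lugs at (505,210) and (665,272), and the third under the handle's upper right end, so the lid's x heading is about −19°.

```bash
cat >> h.py <<'E'
from scipy.spatial.transform import Rotation as Ro
def to(s,xyz,head):
    """turn (rad) and shift (cm) in tool axes to reach TCP xyz with tool x at heading head (deg), pointing down"""
    R=Ro.from_rotvec(s['ee_rot']);h=np.deg2rad(head)
    T=Ro.from_matrix(np.c_[[np.cos(h),np.sin(h),0],[np.sin(h),-np.cos(h),0],[0,0,-1]])
    return np.round((R.inv()*T).as_rotvec(),4),np.round(R.inv().apply(np.array(xyz)-s['position'])*100,2)
def head(s):
    x=Ro.from_rotvec(s['ee_rot']).as_matrix();return np.rad2deg(np.arctan2(x[1,0],x[0,0])),x[:,2]
E
python3 - <<'E'
from h import *
from cell import readout,cams
s=readout.observe();print(head(s),to(s,[.42,-.17,.26],-19))
i=cams.camera_info('wrist');R=Ro.from_rotvec(s['ee_rot']);o=-i['R'].T@i['t'];print('cam in tool',R.inv().apply(o-s['position']),R.inv().apply(i['R'][2]))
E
```

```text
(np.float64(21.703645596745062), array([-6.78117856e-04,  1.28557745e-03, -9.99998944e-01])) (array([-1.300e-03,  7.000e-04,  7.104e-01]), array([ 32.74, -31.13,  -3.36]))
cam in tool [ 0.07590972  0.00064411 -0.15739109] [-2.81873372e-01 -9.49143319e-04  9.59451146e-01]
```

Request:
drive_tool:
  commands:
    - [[0,0,0.08],[3.0,-2.6,-0.3],1]
    - [[0,0,0.2],[6.5,-5.5,-0.8],1]
    - [[0,0,0.32],[10,-8.5,-1.5],1]
    - [[0,0,0.44],[14,-12,-2],1]
    - [[0,0,0.56],[18,-15.5,-2.5],1]
    - [[0,0,0.66],[22,-19,-3],1]
    - [[0,0,0.71],[26,-22.5,-3],1]
    - [[0,0,0.71],[30,-26,-3],1]
    - [[0,0,0.71],[34,-29,-3],1]
    - [[0,0,0.71],[38,-32,-3],1]
    - [[0,0,0.71],[40.2,-34,-3],1]
    - [[0,0,0.71],[40.2,-34,-3],1]
    - [[0,0,0.71],[40.2,-34,-3],1]

```text
clock: 1.18
position: [0.4795, -0.1134, 0.2567]
ee_rot: [-3.099, 0.516, 0.0]
force: [1.1, -0.7, -0.1]
width: 1.002
gripper_force: 0.0
```

```bash
python3 - <<'E'
from h import *
from cell import readout,cams
s=readout.observe();print(s['clock'],s['position'],head(s),s['joints'])
i=cams.camera_info('wrist');im=cams.get_image('wrist');cv2.imwrite('pics/w1.png',im);np.save('w1.npy',i,allow_pickle=True)
E
```

```text
1.1833 [ 0.47951073 -0.11344034  0.25669026] (np.float64(-18.921113455323216), array([-2.11958660e-05,  3.52847636e-04, -9.99999938e-01])) [ 0.24535731  0.20259963 -0.14448507  1.83266082  0.03198312  1.10864868
 -1.8115103 ]
```

View pics/w1.png

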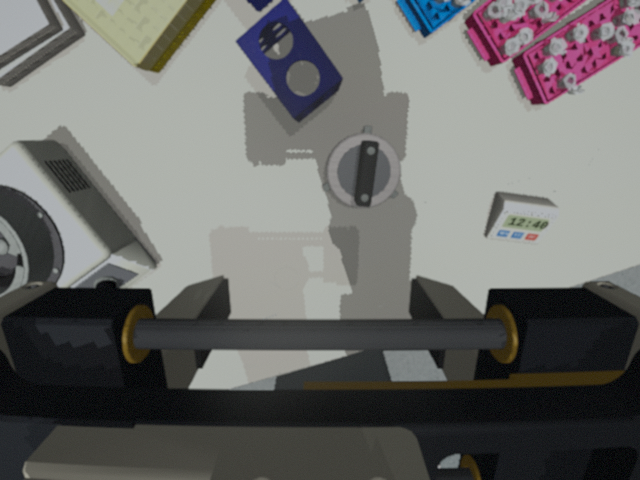

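The wrist view shows the lid at (363,170), with handle screws at (371,150) and (364,198) and a lug at (367,129). The tube block is clear of it at (290,60). A grasp turned by 180° leaves joint 7 more room for the twist.

```bash
python3 - <<'E'
from h import *
from cell import readout,cams
im=cv2.imread('pics/w1.png');i=np.load('w1.npy',allow_pickle=True).item()
g=cv2.cvtColor(im,cv2.COLOR_BGR2GRAY);y0,x0=120,320;c=g[y0:y0+100,x0:x0+90]
n,l,st,ce=cv2.connectedComponentsWithStats((c<60).astype(np.uint8))
k=1+np.argmax(st[1:,4]);ys,xs=np.where(l==k);r=cv2.minAreaRect(np.c_[xs+x0,ys+y0].astype(np.float32));print(r)
for q in((371,150),(364,198)):
    a=g[q[1]-5:q[1]+6,q[0]-5:q[0]+6].astype(float);a=np.clip(a-80,0,None);Y,X=np.mgrid[-5:6,-5:6];u=(q[0]+(a*X).sum()/a.sum(),q[1]+(a*Y).sum()/a.sum());print(u,plane(i,u,.0615))
P=plane(i,r[0],.055);print(P)
s=readout.observe();print(to(s,[.563,.213,.30],-170))
E
```

```text
((365.5384826660156, 173.19232177734375), (17.4888973236084, 64.24999237060547), 7.125016689300537)
(np.float64(370.5257731958763), np.float64(150.14620431115276)) [ 0.52503496 -0.18362407  0.0615    ]
(np.float64(364.2596754057428), np.float64(197.28464419475657)) [ 0.48131952 -0.16374548  0.0615    ]
[ 0.50381391 -0.1728183   0.055     ]
(array([-0.0027,  0.0059,  2.6449]), array([ -2.5 , -32.8 ,  -4.17]))
```

Request:
drive_tool:
  commands:
    - [[0,0,-0.1],[0,-2,-1],1]
    - [[0,0,-0.22],[0,-5,-3],1]
    - [[0,0,-0.34],[0,-8,-5],1]
    - [[0,0,-0.46],[0,-11,-6],1]
    - [[0,0,-0.58],[0.5,-14,-6],1]
    - [[0,0,-0.7],[0.5,-17,-6],1]
    - [[0,0,-0.82],[1,-20,-6],1]
    - [[0,0,-0.94],[1,-23,-6],1]
    - [[0,0,-1.06],[1.5,-26,-6],1]
    - [[0,0,-1.18],[1.6,-29,-6],1]
    - [[0,0,-1.3],[1.6,-31,-6],1]
    - [[0,0,-1.42],[1.6,-31,-6],1]
    - [[0,0,-1.54],[1.6,-31,-6],1]
    - [[0,0,-1.66],[1.6,-31,-6],1]
    - [[0,0,-1.78],[1.6,-31,-6],1]
    - [[0,0,-1.9],[1.6,-31,-6],1]
    - [[0,0,-2.02],[1.6,-31,-6],1]
    - [[0,0,-2.14],[1.6,-31,-6],1]
    - [[0,0,-2.26],[1.6,-31,-6],1]
    - [[0,0,-2.38],[1.6,-31,-6],1]

```text
clock: 2.9
position: [0.5948, 0.1712, 0.3162]
ee_rot: [-1.625, -2.688, 0.001]
force: [0.7, -1.2, -0.5]
width: 1.0
gripper_force: 0.0
```

Request:
drive_tool:
  commands:
    - [[0,0,-0.12],[0,0,0],1]
    - [[0,0,-0.22],[0,0,0],1]
    - [[0,0,-0.22],[0,0,0],1]
    - [[0,0,-0.22],[0,0,0],1]

```text
clock: 3.23
position: [0.5948, 0.1713, 0.3163]
ee_rot: [-1.333, -2.844, 0.001]
force: [0.3, 0.8, 0.4]
width: 1.002
gripper_force: 0.0
```

```bash
python3 - <<'E'
from h import *
from cell import readout,cams
s=readout.observe();print(s['clock'],s['position'],head(s),s['joints'],s['force'])
i=cams.camera_info('wrist');im=cams.get_image('wrist');cv2.imwrite('pics/w2.png',im);np.save('w2.npy',i,allow_pickle=True)
print(proj(i,[.563,.213,.115]))
E
```

```text
3.2333 [0.59482523 0.17127124 0.31625793] (np.float64(129.784131118898), array([-8.29911644e-04, -1.50478581e-04, -9.99999644e-01])) [ 0.10824683  0.46964944 -0.73751991  1.40313621  0.3142641   1.38908129
  0.06277268] [0.30687515 0.78083176 0.44788791]
[322.05673664 163.14453705]
```

View pics/w2.png

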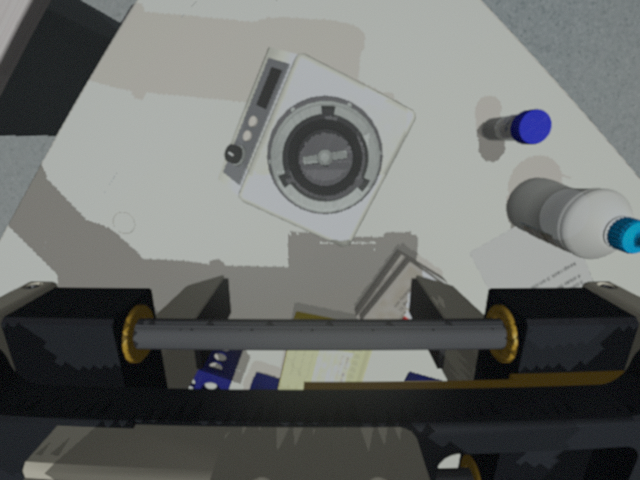

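The wrist view shows the collar centred near (325,153) with slots at (327,110), (287,182) and (367,180).

```bash
python3 - <<'E'
from h import *
im=cv2.imread('pics/w2.png');i=np.load('w2.npy',allow_pickle=True).item()
g=cv2.cvtColor(im,cv2.COLOR_BGR2GRAY)
c0=np.array([.563,.213])
# collar-top gray ring: profile along the radius, in the plane of the collar top
c=np.array([.5665,.2095])
for it in range(4):
    E=[]
    for a in np.arange(0,360,4):
        d=np.array([np.cos(np.deg2rad(a)),np.sin(np.deg2rad(a))]);rs=np.arange(.035,.070,.0005)
        u=np.array([proj(i,[*(c+r*d),.115]) for r in rs],np.float32)
        p=cv2.remap(g,u[:,0].reshape(1,-1),u[:,1].reshape(1,-1),1)[0].astype(float)
        gr=np.gradient(cv2.GaussianBlur(p.reshape(1,-1),(9,1),0)[0]);w=(rs<.05)
        k=np.argmax(np.where(w,gr,-9));E.append((a,rs[k],p[12:28].mean()))
    E=np.array(E);ok=abs(E[:,1]-np.median(E[:,1]))<.002
    A=np.c_[np.cos(np.deg2rad(E[:,0])),np.sin(np.deg2rad(E[:,0])),np.ones(len(E))]
    x=np.linalg.lstsq(A[ok],E[ok,1],rcond=None)[0];c=c+x[:2];print(c,x[2],ok.sum(),'res',np.std(A[ok]@x-E[ok,1]))
R=[]
for a in range(0,360,2):
    v=[]
    for r in np.arange(.0455,.0500,.0005):
        u=proj(i,[c[0]+r*np.cos(np.deg2rad(a)),c[1]+r*np.sin(np.deg2rad(a)),.115]);v.append(cv2.getRectSubPix(g,(1,1),(float(u[0]),float(u[1])))[0,0])
    R.append(np.mean(v))
R=np.array(R);w=np.clip(np.median(R)-25-R,0,None);A=np.arange(0,360,2)
print([(a,int(r)) for a,r in zip(A,R) if r<np.median(R)-20],np.median(R))
print('slot clocking',np.rad2deg(np.angle((w*np.exp(3j*np.deg2rad(A))).sum()))/3)
E
```

```text
[0.56660793 0.20935881] 0.048640690474029545 57 res 0.0008573520409776473
[0.56678655 0.20938585] 0.048552746282322694 58 res 0.0008770690878566693
[0.566924   0.20943702] 0.04851353059493771 60 res 0.0008990898849979331
[0.56701723 0.20950517] 0.04855422159678443 59 res 0.0008758421594697195
[(np.int64(14), 110), (np.int64(16), 103), (np.int64(18), 95), (np.int64(20), 89), (np.int64(22), 83), (np.int64(24), 79), (np.int64(26), 97), (np.int64(52), 111), (np.int64(54), 107), (np.int64(56), 101), (np.int64(58), 96), (np.int64(60), 91), (np.int64(62), 90), (np.int64(64), 87), (np.int64(66), 86), (np.int64(68), 82), (np.int64(70), 81), (np.int64(72), 84), (np.int64(74), 83), (np.int64(76), 77), (np.int64(78), 77), (np.int64(80), 79), (np.int64(82), 76), (np.int64(84), 69), (np.int64(86), 65), (np.int64(88), 62), (np.int64(90), 61), (np.int64(92), 61), (np.int64(94), 60), (np.int64(96), 60), (np.int64(98), 59), (np.int64(100), 59), (np.int64(102), 59), (np.int64(104), 59), (np.int64(106), 58), (np.int64(108), 58), (np.int64(110), 57), (np.int64(112), 58), (np.int64(114), 61), (np.int64(116), 65), (np.int64(118), 64), (np.int64(120), 63), (np.int64(122), 64), (np.int64(124), 65), (np.int64(126), 64), (np.int64(128), 60), (np.int64(130), 55), (np.int64(132), 56), (np.int64(134), 56), (np.int64(136), 57), (np.int64(138), 58), (np.int64(140), 57), (np.int64(142), 57), (np.int64(144), 56), (np.int64(146), 58), (np.int64(148), 58), (np.int64(150), 59), (np.int64(152), 59), (np.int64(154), 59), (np.int64(156), 60), (np.int64(158), 61), (np.int64(160), 61), (np.int64(162), 63), (np.int64(164), 64), (np.int64(166), 68), (np.int64(168), 72), (np.int64(170), 76), (np.int64(172), 79), (np.int64(174), 85), (np.int64(176), 91), (np.int64(178), 97), (np.int64(180), 101), (np.int64(182), 106), (np.int64(184), 112)] 135.35000000000002
slot clocking 9.608725022354387
```

```bash
python3 - <<'E'
import cv2
im=cv2.imread('pics/w2.png');cv2.imwrite('pics/w2c.png',cv2.resize(im[85:225,255:395],(600,600),interpolation=cv2.INTER_CUBIC))
E
```

```text
(no output)
```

View pics/w2c.png

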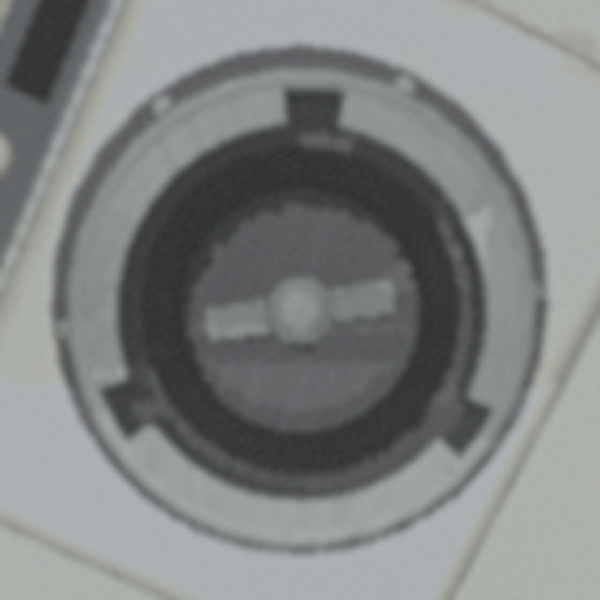

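The crop shows the bore centred near (303,310), with slot outer ends at (313,91), (115,412) and (475,429).

```bash
python3 - <<'E'
from h import *
i=np.load('w2.npy',allow_pickle=True).item()
f=lambda u:plane(i,(255+(u[0]+.5)/4.2857-.5,85+(u[1]+.5)/4.2857-.5),.115)[:2]
S=[f(u) for u in((313,91),(115,412),(475,429))]
A=np.array([2*(S[1]-S[0]),2*(S[2]-S[0])]);b=[S[1]@S[1]-S[0]@S[0],S[2]@S[2]-S[0]@S[0]];c=np.linalg.solve(A,b);print('circum',c,np.linalg.norm(S[0]-c))
B=[f(u) for u in((120,311),(485,311))];D=[f(u) for u in((302,125),(302,497))]
print('bore',(B[0]+B[1])/2,np.linalg.norm(B[0]-B[1]),(D[0]+D[1])/2,np.linalg.norm(D[0]-D[1]))
O=[f(u) for u in((65,309),(545,309),(305,68),(305,550))];print('outer',(O[0]+O[1])/2,(O[2]+O[3])/2,np.linalg.norm(O[0]-O[1]),np.linalg.norm(O[2]-O[3]))
for cc in (c,np.mean(B+D,0)):
  print([np.rad2deg(np.arctan2(*(s-cc)[::-1])) for s in S],[np.linalg.norm(s-cc) for s in S])
from cell import readout
s=readout.observe();print(to(s,[.503,-.1737,.20],155.5))
E
```

```text
circum [0.56182526 0.21870973] 0.05079779868813033
bore [0.56158651 0.21973458] 0.08753884069012634 [0.56239188 0.21858324] 0.08739612194664452
outer [0.56172255 0.2205172 ] [0.56323068 0.21871051] 0.11513877999947511 0.11329853702456737
[np.float64(126.78262183777646), np.float64(-113.03903010690756), np.float64(7.297848506510943)] [np.float64(0.05079779868813033), np.float64(0.050797798688130856), np.float64(0.05079779868813032)]
[np.float64(127.23641131417504), np.float64(-113.01116895541786), np.float64(6.81672640388063)] [np.float64(0.05053778583969196), np.float64(0.05127531997280444), np.float64(0.050579916441988254)]
(array([-5.000e-04, -4.000e-04, -4.492e-01]), array([-20.66, -29.13,  11.65]))
```

Request:
drive_tool:
  commands:
    - [[0,0,-0.08],[-1.5,-1.8,0],1]
    - [[0,0,-0.16],[-4,-4.8,0.5],1]
    - [[0,0,-0.25],[-6.5,-7.8,1],1]
    - [[0,0,-0.33],[-9,-10.8,2],1]
    - [[0,0,-0.41],[-11.5,-13.8,3.5],1]
    - [[0,0,-0.449],[-14,-16.8,5],1]
    - [[0,0,-0.449],[-16.5,-19.8,6.5],1]
    - [[0,0,-0.449],[-19,-22.8,8],1]
    - [[0,0,-0.449],[-21.5,-25.6,9],1]
    - [[0,0,-0.449],[-23.3,-27.8,9.6],1]
    - [[0,0,-0.449],[-23.3,-27.8,9.6],1]
    - [[0,0,-0.449],[-23.3,-27.8,9.6],1]
    - [[0,0,-0.449],[-23.3,-27.8,9.6],1]

```text
clock: 4.37
position: [0.5318, -0.1846, 0.221]
ee_rot: [0.663, 3.07, 0.001]
force: [1.0, 0.2, -0.2]
width: 1.003
gripper_force: 0.0
```

```bash
python3 - <<'E'
from h import *
from cell import readout,cams
s=readout.observe();print(s['clock'],s['position'],head(s),s['joints'],s['force'])
i=cams.camera_info('wrist');im=cams.get_image('wrist');cv2.imwrite('pics/w3.png',im);np.save('w3.npy',i,allow_pickle=True)
g=cv2.cvtColor(im,cv2.COLOR_BGR2GRAY)
L=np.array([.5032,-.1737,.0615]);d=np.array([np.cos(np.deg2rad(-24.5)),np.sin(np.deg2rad(-24.5)),0])
Q=[]
for k in(-.024,.024):
    q=np.round(proj(i,L+k*d)).astype(int)
    a=g[q[1]-12:q[1]+13,q[0]-12:q[0]+13];n,l,st,ce=cv2.connectedComponentsWithStats((a>95).astype(np.uint8));print(q,[(x[4],np.round(c,1)) for x,c in zip(st,ce)])
print(to(s,[.5032,-.1737,.034],155.5))
x,y=np.round(proj(i,L)).astype(int);cv2.imwrite('pics/w3c.png',cv2.resize(im[y-70:y+70,x-90:x+90],(720,560),interpolation=cv2.INTER_CUBIC));print(x,y)
E
```

```text
4.3667 [ 0.53183734 -0.18459724  0.22096383] (np.float64(155.630021613186), array([ 4.55427718e-04,  5.67993479e-04, -9.99999735e-01])) [ 0.80186105  0.45548003 -0.79048844  1.68781687  0.34967645  1.14542898
  1.06129885] [ 0.97917142  0.17756205 -0.16392333]
[318 164] [(np.int32(320), array([11.8, 13.2])), (np.int32(230), array([12.5, 10.6])), (np.int32(75), array([11.6, 11.3]))]
[318 215] [(np.int32(254), array([11.9,  8.9])), (np.int32(300), array([12.2, 14.7])), (np.int32(71), array([11.6, 11.8]))]
(array([0.0007, 0.0002, 0.0023]), array([ 3.06, -0.2 , 18.7 ]))
318 190
```

View pics/w3c.png

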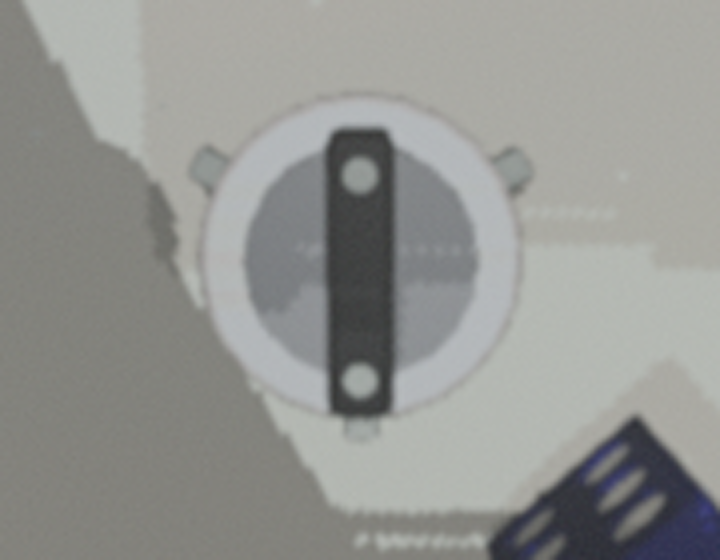

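The lid is seen aligned with the tool: screws both at column ~360 of the crop, rows 176 and 380, lugs at (208,167), (512,167) and (361,428). I'll descend and grip.

Request:
drive_tool:
  commands:
    - [[0,0,0],[2,-0.15,2],1]
    - [[0,0,0],[3.05,-0.15,5],1]
    - [[0,0,0],[3.05,-0.15,8.5],1]
    - [[0,0,0],[3.05,-0.15,12],1]
    - [[0,0,0],[3.05,-0.15,15],1]
    - [[0,0,0],[3.05,-0.15,17],1]
    - [[0,0,0],[3.05,-0.15,18.2],1]
    - [[0,0,0],[3.05,-0.15,18.6],1]
    - [[0,0,0],[3.05,-0.15,18.6],1]
    - [[0,0,0],[3.05,-0.15,18.6],-1]
    - [[0,0,0],[3.05,-0.15,18.6],-1]
    - [[0,0,0],[3.05,-0.15,18.6],-1]
    - [[0,0,0],[3.05,-0.15,18.6],-1]
    - [[0,0,0],[3.05,-0.15,18.6],-1]
    - [[0,0,0],[3.05,-0.15,18.6],-1]
    - [[0,0,0],[3.05,-0.15,18.6],-1]
    - [[0,0,0],[3.05,-0.15,18.6],-1]
    - [[0,0,0],[3.05,-0.15,18.6],-1]
  newtons: 45

```text
clock: 5.92
position: [0.5032, -0.1743, 0.0347]
ee_rot: [-0.661, -3.071, 0.0]
force: [0.0, 0.4, -0.2]
width: 0.393
gripper_force: 0.0
```

Request:
drive_tool:
  commands:
    - [[0,0,0],[0,0,0],-1]
    - [[0,0,0],[0,0,0],-1]
    - [[0,0,0],[0,0,0],-1]
    - [[0,0,0],[0,0,0],-1]
    - [[0,0,0],[0,0,0],-1]
    - [[0,0,0],[0,0,0],-1]
    - [[0,0,0],[0,0,0],-1]
    - [[0,0,0],[0,0,0],-1]

```text
clock: 6.58
position: [0.5033, -0.1741, 0.0347]
ee_rot: [0.661, 3.071, 0.0]
force: [0.5, 1.0, -0.4]
width: 0.171
gripper_force: 45.0
```

```bash
python3 - <<'E'
from h import *
from cell import readout
s=readout.observe();print(head(s),s['force'],to(s,[.562,.219,.20],192))
E
```

```text
(np.float64(155.7174477690834), array([ 1.15178649e-04,  1.04250765e-04, -9.99999988e-01])) [ 0.48425433  1.00666107 -0.36584859] (array([ 1.000e-04,  1.000e-04, -6.332e-01]), array([ 10.81,  38.25, -16.52]))
```

Request:
drive_tool:
  commands:
    - [[0,0,0],[0,0,-1],-1]
    - [[0,0,0],[0,0,-3.5],-1]
    - [[0,0,0],[0,0,-7],-1]
    - [[0,0,0],[0,0.5,-10.5],-1]
    - [[0,0,-0.06],[0.5,2,-14],-1]
    - [[0,0,-0.14],[1.3,4.5,-16.5],-1]
    - [[0,0,-0.22],[2.3,8,-16.5],-1]
    - [[0,0,-0.3],[3.3,11.5,-16.5],-1]
    - [[0,0,-0.38],[4.3,15,-16.5],-1]
    - [[0,0,-0.46],[5.3,18.5,-16.5],-1]
    - [[0,0,-0.54],[6.3,22,-16.5],-1]
    - [[0,0,-0.62],[7.3,25.5,-16.5],-1]
    - [[0,0,-0.633],[8.3,29,-16.5],-1]
    - [[0,0,-0.633],[9.2,32.5,-16.5],-1]
    - [[0,0,-0.633],[10,35.5,-16.5],-1]
    - [[0,0,-0.633],[10.6,37.5,-16.5],-1]
    - [[0,0,-0.633],[10.8,38.2,-16.5],-1]
    - [[0,0,-0.633],[10.8,38.2,-16.5],-1]
    - [[0,0,-0.633],[10.8,38.2,-16.5],-1]
    - [[0,0,-0.633],[10.8,38.2,-16.5],-1]

```text
clock: 8.25
position: [0.562, 0.2163, 0.1996]
ee_rot: [0.325, -3.124, 0.003]
force: [-0.1, -0.3, -3.3]
width: 0.174
gripper_force: 45.0
```

```bash
python3 - <<'E'
from h import *
from cell import readout,cams
s=readout.observe();print(s['clock'],s['position'],head(s),s['force'],s['joints'],to(s,[.562,.219,.145],192))
i=cams.camera_info('wrist');im=cams.get_image('wrist');cv2.imwrite('pics/w4.png',im);np.save('w4.npy',i,allow_pickle=True)
j=cams.camera_info('scene');b=cams.get_image('scene');cv2.imwrite('pics/s4.png',b);t=cams.get_image('top');cv2.imwrite('pics/t4.png',t)
cv2.imwrite('pics/c4.png',np.hstack([cv2.resize(im[80:280,210:430],(440,400)),cv2.resize(b[230:330,195:285],(360,400),interpolation=3)]))
E
```

```text
8.25 [0.56198649 0.21626456 0.19957082] (np.float64(-168.11958475755898), array([-3.76107725e-04, -1.73966066e-03, -9.99998416e-01])) [-0.12866078 -0.279618   -3.34736038] [ 0.14263212  0.59044613 -0.92469678  1.61219808  0.49961238  1.19413952
  0.88825592] (array([-0.0016, -0.0007, -0.0021]), array([-0.06,  0.28,  5.46]))
```

View pics/c4.png

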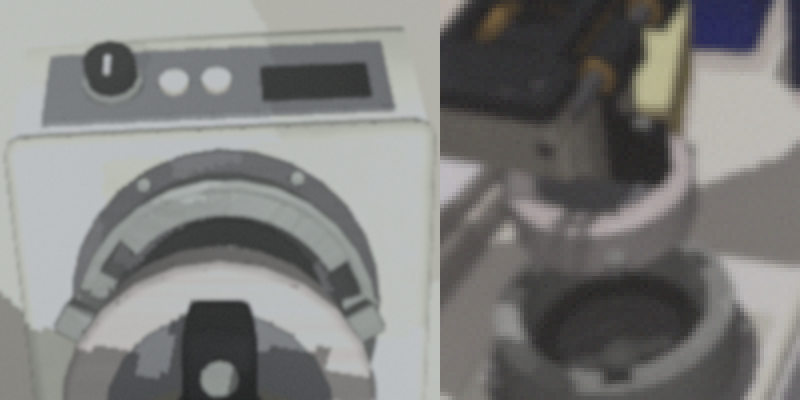

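The lid hangs upright above the collar. The near slots show at (120,260) and (343,283) in the left part, and the lid is about centred over the bore.

Request:
drive_tool:
  commands:
    - [[0,0,0],[0,0.25,1],-1]
    - [[0,0,0],[-0.05,0.27,2.5],-1]
    - [[0,0,0],[-0.05,0.27,3.8],-1]
    - [[0,0,0],[-0.05,0.27,4.6],-1]
    - [[0,0,0],[-0.05,0.27,5.0],-1]
    - [[0,0,0],[-0.05,0.27,5.3],-1]
    - [[0,0,0],[-0.05,0.27,5.5],-1]
    - [[0,0,0],[-0.05,0.27,5.6],-1]
    - [[0,0,0],[-0.05,0.27,5.6],-1]
    - [[0,0,0],[-0.05,0.27,5.6],-1]

```text
clock: 9.23
position: [0.562, 0.2213, 0.1442]
ee_rot: [-0.328, 3.124, 0.0]
force: [0.6, -0.3, -2.4]
width: 0.17
gripper_force: 45.0
```

Request:
drive_tool:
  commands:
    - [[0,0,0],[-0.05,-0.23,0.1],-1]
    - [[0,0,0],[-0.05,-0.23,0.2],-1]
    - [[0,0,0],[-0.05,-0.23,0.3],-1]
    - [[0,0,0],[-0.05,-0.23,0.4],-1]
    - [[0,0,0],[-0.05,-0.23,0.5],-1]
    - [[0,0,0],[-0.05,-0.23,0.5],-1]
    - [[0,0,0],[-0.05,-0.23,0.5],-1]

```text
clock: 9.82
position: [0.563, 0.219, 0.1395]
ee_rot: [-0.328, 3.124, -0.001]
force: [-2.0, -2.1, 4.9]
width: 0.173
gripper_force: 45.0
```

Request:
drive_tool:
  commands:
    - [[0,0,0.015],[0,0,0.05],-1]
    - [[0,0,0.03],[0,0,0.05],-1]
    - [[0,0,0.045],[0,0,0.05],-1]
    - [[0,0,0.06],[0,0,0.05],-1]
    - [[0,0,0.06],[0,0,0.05],-1]

```text
clock: 10.23
position: [0.5626, 0.2188, 0.1379]
ee_rot: [0.232, -3.132, 0.001]
force: [0.5, -0.7, -3.2]
width: 0.172
gripper_force: 45.0
```

The force vanished and z fell, so the lugs are dropping into the slots. I'll lower the lid further.

Request:
drive_tool:
  commands:
    - [[0,0,0.01],[0,0,0.1],-1]
    - [[0,0,0.02],[0,0,0.2],-1]
    - [[0,0,0.02],[0,0,0.3],-1]
    - [[0,0,0.02],[0,0,0.4],-1]
    - [[0,0,0.02],[0,0,0.5],-1]
    - [[0,0,0.02],[0,0,0.5],-1]
    - [[0,0,0.02],[0,0,0.5],-1]

```text
clock: 10.82
position: [0.5627, 0.219, 0.1331]
ee_rot: [0.203, -3.135, 0.0]
force: [0.6, -0.5, -3.7]
width: 0.171
gripper_force: 45.0
```

Request:
drive_tool:
  commands:
    - [[0,0,0],[0,0,0.15],-1]
    - [[0,0,0],[0,0,0.3],-1]
    - [[0,0,0],[0,0,0.45],-1]
    - [[0,0,0],[0,0,0.6],-1]
    - [[0,0,0],[0,0,0.75],-1]
    - [[0,0,0],[0,0,0.75],-1]
    - [[0,0,0],[0,0,0.75],-1]

```text
clock: 11.4
position: [0.5629, 0.2191, 0.1263]
ee_rot: [-0.203, 3.134, -0.0]
force: [-2.4, -2.3, 7.2]
width: 0.172
gripper_force: 45.0
```

Request:
drive_tool:
  commands:
    - [[0,0,0.03],[0,0,0],-1]
    - [[0,0,0.06],[0,0,0],-1]
    - [[0,0,0.09],[0,0,0.03],-1]
    - [[0,0,0.12],[0,0,0.06],-1]
    - [[0,0,0.15],[0,0,0.08],-1]
    - [[0,0,0.18],[0,0,0.1],-1]
    - [[0,0,0.2],[0,0,0.12],-1]
    - [[0,0,0.2],[0,0,0.12],-1]

```text
clock: 12.07
position: [0.5637, 0.2199, 0.1257]
ee_rot: [0.113, 3.137, 0.002]
force: [0.0, -0.2, 7.7]
width: 0.172
gripper_force: 45.0
```

```bash
cat > st.py <<'E'
from h import *
from cell import readout
s=readout.observe();print(s['clock'],s['position'],head(s)[0]%360-180,head(s)[1],s['force'],s['ft_torque'],s['joints'])
E
python3 st.py
```

```text
12.0667 [0.56372178 0.21990954 0.12574192] -4.113972012070889 [ 0.00263322  0.00131185 -0.99999567] [ 0.01378332 -0.2222408   7.68267019] [-0.03379463  0.0520001   0.20154073] [ 0.07274641  0.63826254 -0.81131086  1.69486418  0.526353    1.03706272
  0.58362633]
```

Request:
drive_tool:
  commands:
    - [[0,0,0.03],[0,0,0.02],-1]
    - [[0,0,0.06],[0,0,0.04],-1]
    - [[0,0,0.09],[0,0,0.06],-1]
    - [[0,0,0.12],[0,0,0.09],-1]
    - [[0,0,0.15],[0,0,0.11],-1]
    - [[0,0,0.18],[0,0,0.13],-1]
    - [[0,0,0.2],[0,0,0.15],-1]
    - [[0,0,0.2],[0,0,0.15],-1]

```text
clock: 12.73
position: [0.5639, 0.2201, 0.1245]
ee_rot: [0.425, 3.11, 0.003]
force: [-0.2, 0.4, 9.8]
width: 0.174
gripper_force: 45.0
```

```bash
python3 st.py
```

```text
12.7333 [0.56392931 0.22008459 0.12450072] -15.566170425385735 [ 0.0031749   0.00155967 -0.99999374] [-0.22134687  0.35194707  9.77327028] [-0.06968218 -0.03083026  0.1639309 ] [ 0.04430224  0.62318569 -0.76190673  1.69830965  0.49371508  1.01827178
  0.41053061]
```

Request:
drive_tool:
  commands:
    - [[0,0,0.03],[0,0,0.02],-1]
    - [[0,0,0.06],[0,0,0.04],-1]
    - [[0,0,0.09],[0,0,0.06],-1]
    - [[0,0,0.12],[0,0,0.09],-1]
    - [[0,0,0.15],[0,0,0.11],-1]
    - [[0,0,0.18],[0,0,0.13],-1]
    - [[0,0,0.21],[0,0,0.15],-1]
    - [[0,0,0.24],[0,0,0.17],-1]
    - [[0,0,0.26],[0,0,0.18],-1]
    - [[0,0,0.26],[0,0,0.18],-1]

```text
clock: 13.57
position: [0.5638, 0.2202, 0.1227]
ee_rot: [0.824, 3.029, 0.004]
force: [-1.1, -0.1, 9.6]
width: 0.173
gripper_force: 45.0
```

```bash
python3 st.py
```

```text
13.5667 [0.56380224 0.22018756 0.12273944] -30.443253293455882 [ 0.00306409  0.00158698 -0.99999405] [-1.11299699 -0.14781231  9.64917352] [-0.08499848  0.08111942  0.26387805] [ 0.00577401  0.60533152 -0.69721335  1.70333979  0.45094656  0.99585444
  0.18600093]
```

Request:
drive_tool:
  commands:
    - [[0,0,0.03],[0,0,0.02],-1]
    - [[0,0,0.06],[0,0,0.04],-1]
    - [[0,0,0.09],[0,0,0.06],-1]
    - [[0,0,0.12],[0,0,0.07],-1]
    - [[0,0,0.14],[0,0,0.07],-1]
    - [[0,0,0.14],[0,0,0.07],-1]

```text
clock: 14.07
position: [0.5637, 0.2201, 0.1219]
ee_rot: [1.034, 2.964, 0.003]
force: [-1.1, 0.0, 9.5]
width: 0.169
gripper_force: 45.0
```

```bash
python3 st.py
```

```text
14.0667 [0.56367332 0.22007347 0.12186194] -38.45480544581608 [ 0.00279585  0.00135414 -0.99999517] [-1.13820891  0.03200839  9.48431378] [-0.12533826  0.11332058  0.28497667] [-0.01551153  0.59639059 -0.66217049  1.70609008  0.42784776  0.98494306
  0.06541029]
```

Request:
drive_tool:
  commands:
    - [[0,0,0.02],[0,0,0.01],-1]
    - [[0,0,0.04],[0,0,0.01],-1]
    - [[0,0,0.05],[0,0,0.01],-1]
    - [[0,0,0.05],[0,0,0.01],-1]

```text
clock: 14.4
position: [0.5637, 0.2201, 0.1218]
ee_rot: [1.107, 2.938, 0.004]
force: [0.1, 0.1, 8.8]
width: 0.169
gripper_force: 45.1
```

```bash
python3 st.py
```

```text
14.4 [0.56372501 0.22005712 0.12177354] -41.28523843336839 [ 0.00281896  0.00138321 -0.99999507] [0.08478067 0.13987833 8.84708368] [-0.10459482  0.11664929  0.36469685] [-0.02296034  0.59320887 -0.64996191  1.70674358  0.41958334  0.9815357
  0.02300692]
```

Request:
drive_tool:
  commands:
    - [[0,0,-0.005],[0,0,-0.05],-1]
    - [[0,0,-0.01],[0,0,-0.08],-1]
    - [[0,0,-0.01],[0,0,-0.08],0.2]
    - [[0,0,-0.01],[0,0,-0.08],0.2]
    - [[0,0,-0.01],[0,0,-0.08],0.2]
    - [[0,0,-0.01],[0,0,-0.08],0.2]
    - [[0,0,-0.01],[0,0,-0.08],0.2]
    - [[0,0,-0.01],[0,0,-0.08],0.2]
    - [[0,0,-0.01],[0,0,-0.08],0.2]
    - [[0,0,-0.01],[0,0,-0.08],0.2]

```text
clock: 15.23
position: [0.5627, 0.219, 0.1212]
ee_rot: [-1.093, -2.945, 0.0]
force: [-0.4, -0.4, 0.3]
width: 0.594
gripper_force: 0.0
```

Request:
drive_tool:
  commands:
    - [[0,0,0],[0,0,-1],0.2]
    - [[0,0,0],[0,0,-3.5],0.2]
    - [[0,0,0],[0,0,-6.5],0.2]
    - [[0,0,0],[-1,0,-10],0.2]
    - [[0,0,0],[-2.5,0,-13.5],0.2]
    - [[0,0,0],[-3,0,-16],0.2]
    - [[0,0,0],[-3,0,-17],0.2]
    - [[0,0,0],[-3,0,-17],0.2]
    - [[0,0,0],[-3,0,-17],0.2]

```text
clock: 15.98
position: [0.585, 0.1997, 0.2912]
ee_rot: [1.093, 2.945, 0.0]
force: [-0.4, -0.2, -0.9]
width: 0.6
gripper_force: 0.0
```

```bash
python3 st.py; python3 - <<'E'
from h import *
from cell import cams
i=cams.camera_info('wrist');im=cams.get_image('wrist');np.save('w5.npy',i,allow_pickle=True)
x,y=np.round(proj(i,[.5627,.219,.15])).astype(int);x=max(x,100);y=max(y,80);print(x,y)
b=cams.get_image('scene')
cv2.imwrite('pics/c5.png',np.hstack([cv2.resize(im[y-80:y+80,x-80:x+80],(440,440),interpolation=3),cv2.resize(b[265:385,185:285],(360,440),interpolation=3)]))
E
```

```text
15.9833 [0.58504755 0.19974448 0.29115384] -40.70214395021449 [ 1.68940487e-04  1.13006426e-04 -9.99999979e-01] [-0.40161693 -0.21535528 -0.87344188] [ 0.01175609 -0.16745465 -0.00055338] [ 0.04324258  0.47304672 -0.70189338  1.45047861  0.30776271  1.32972729
  0.1827608 ]
320 194
```

View pics/c5.png

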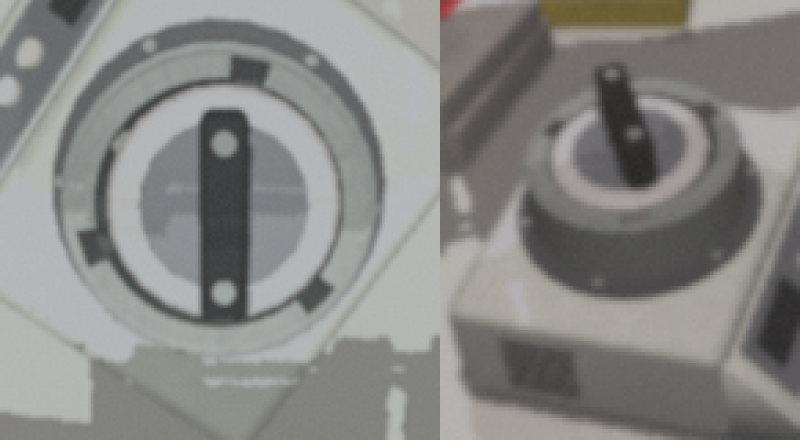

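The lid sits level in the collar with its lugs hidden and the slots empty. The handle is still at the release heading (screws at (224,143) and (224,292)), about 48° past the slots.

```bash
python3 -c "
from cell import job
print(job.sign_off())"
```

```text
the job is handed in; nothing more can be done
None
```

The mill is closed and signed off: the lid's lugs dropped into the slots, and I pressed it down and twisted it clockwise to about 48° past the slots, about 28 mm below the collar's top. I then released it after about 16 s, and nothing else on the bench was touched.

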